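# Seat the dust covers on the imaging optics

### The job

The imaging session is over: press down the raised push-fit dust covers on the square filter housing and on the wide, low round detector housing until both are fully home. Leave the cover of the tall, slim lens tube raised as it is, since the tube is still airing, and do not disturb the small objective lens standing on the board.

Things in the scene. Friction and masses are not known exactly. Their poses are not given: they have to be found in the camera images.
- square_cover_top (a point): Centre of the flat top of the grey plastic cover (66 x 66 mm, 22 high, z up, sides along x and y) on the square dark metal housing, screwed to the 12 mm thick drilled breadboard. Starts 10-15 mm too high, showing a white plastic neck; slides only straight down, takes about 8 N, stays where left, ends at a hard stop. Fully home, this point is 74 mm above the work surface (z = 0.074).
- round_cover_top (a point): Centre of the flat top of the grey plastic cover (72 mm diameter, 22 high, z up) on the wide, low round dark metal housing, screwed to the breadboard. Starts 10-15 mm too high, showing a white plastic neck; slides only straight down, takes about 8 N, stays where left, ends at a hard stop. Fully home, this point is 62 mm above the work surface (z = 0.062).
- tall_cover_top (a point): Centre of the flat top of the grey plastic cover (48 mm diameter, 22 high, z up, same push fit) on the tall, slim round dark metal lens tube, screwed to the breadboard. It starts raised by 12-15 mm, this point 120-123 mm above the work surface, and is to stay raised (pushed home it would be at 108 mm).
- lens: Small steel objective lens with a narrow brass band, 34 mm in diameter and 46 mm high, tapering upwards, standing loose on the breadboard among the housings. Origin at the centre of its underside, z axis up. To be left standing where it is.

How it is judged:
By the outcome, as a careful person would: the job done as asked, in the order asked, and still so for the second after the job is handed in, with the robot touching nothing.
It also fails if it takes over 34 s, if anything falls off the work surface, if the arm or the gripper's body presses on something with over 40 N, if the wrist force passes 120 N, or if a joint passes its speed limit or range.

### The arm

A 6-joint arm with a two-finger parallel gripper is mounted at the origin on the work surface. World frame = base frame: x ahead of the robot, y to its left, z up, the work surface at z = 0. Lengths are in m, angles in rad, forces in N, time in s.
With the tool pointing down it reaches from about 0.325 to 0.75 m from the base axis. Payload 7.6 kg.
Tool frame: the origin (TCP) lies midway between the tips of the shut fingers; the grasp point (between the pads) lies 19 mm behind it; y points along the fingers, x is the direction in which the jaws open and shut, and the axes are right-handed (so a half turn about y gives the same grasp; the last joint's range is limited). The gripper opens to 85 mm and grips with 20 to 120 N. Pads are 22 mm wide; open, the fingers measure 114 mm over their backs; the gripper's body (76 mm by 85 mm) begins 54 mm behind the grasp point. The pads swing forward as they close: fully open they stand 13 mm farther back than shut.
Start: joints at [-1.339, 0.052, 1.401, -0, 1.689, -0.07], TCP at [0.156, -0.501, 0.231] pointing down, gripper open.
Joint ranges: [-2.9, 2.9], [-0.91, 2.17], [0.12, 2.37], [-1.06, 4.2], [0.26, 2.73], [-2.93, 2.93]. Speed limits (rad/s): [2.57, 2.57, 3.01, 3.14, 3.14, 3.14].

### API

Orientations are given as [roll, pitch, yaw] about the fixed x, y, z axes, in that order (R = Rz(yaw) Ry(pitch) Rx(roll)).
In Python, from cell import manip gives the robot as it stands.
- The arm moves only by the shell command python3 -m inch 'ROWS' [OPENING]. ROWS is JSON, a list that holds one entry, the list of rows, each a list of 4 numbers: the shift along the tool's x, y, z in m, then the turn about the tool's y in rad. In form: [[[tx, ty, tz, yaw], ...]]. A call has 1 to 5 rows; each row is the pose to reach, as a shift and turn from the pose commanded when the call began, along the tool's axes at that moment; what a row does not reach only later rows make up. A row lasts 1/12 s, in which the tool goes at most 41.7 mm and 7.16 degrees, less where a joint would pass 70% of its speed; a pose out of reach is approached as far as the arm can. A call with a gripper value outside its range is refused whole. OPENING is the closure, from -1 (fully open) to 1 (shut), so that 0 is half open, set as the call begins (- or left out, the last holds). The fingers move at their own pace and stop on an object; the grip force is fixed at half the most. Time passes only in rows, so rows that repeat a pose let the fingers close. It gives the time, the measured TCP pose, the force and the opening at its end, in the units of the state.
- manip.observe(): the state, without advancing time (a new reading comes with each control period).
- manip.get_image(name): name is "scene" or "side" or "wrist"; returns (picture, depth): 400x640x3 uint8, red, green, blue; 400x640 float32, m along the optical axis (not along the pixel's ray), 0 where there is no reading.
- manip.calibration(name): a dict with "K" (3x3 intrinsics, pixels), "rvec" (rotation vector, rad) and "tvec" (3), from world to camera coordinates, as OpenCV has them. Camera axes: x right, y down, z forward; pixel columns grow to the right and rows downward; lengths in m; the calibration is good to about 2 mm. A picture is of the moment at which its call begins: read the wrist's pose just before it. calibration takes no time and is no camera call; for the wrist camera it gives the pose at the moment of the call.
- manip.close_job(): hands the job in, once; it reports no verdict.
The state is a dict: "time_s": time; "qpos": joint angles; "qvel": joint speeds; "joint_efforts": joint torques, N m; "position": TCP position; "ee_rot": TCP orientation; "contact_force": force on the tool from outside, world axes, zero at the start; "moment": the same for the moment, N m; "gripper_width": finger opening in m.
Only numpy, scipy, OpenCV 4.12 (cv2) and the standard library are available. Lean on these libraries where they do the work, as an engineer would, in place of code of your own. Each camera call takes 0.05 s, during which the arm holds its last target.

## Working session

There is one attempt and no reset: what is moved stays moved. The work goes in short steps, Python scripts to look and compute and a shell command to move; the robot and the scene stay as the last step left them, time stands still between calls to the robot, and variables do not carry over. Pictures are saved under pics/ and viewed, and the job is handed in when it is done.

```bash
ls; mkdir -p pics
python3 - <<'E'
from cell import manip
import cv2,numpy as np
s=manip.observe();print(s)
for n in ["scene","side"]:
    p,d=manip.get_image(n);cv2.imwrite(f"pics/{n}0.png",p[:,:,::-1]);np.save(f"{n}0.npy",d)
    print(n,manip.calibration(n))
E
```

```text
pics
{'time_s': 0.0, 'qpos': array([-1.33929272e+00,  5.28332153e-02,  1.40172478e+00, -4.73778490e-05,
        1.68860252e+00, -7.02909729e-02]), 'qvel': array([-0.00026265,  0.00126026,  0.00019928,  0.00069961, -0.0009958 ,
       -0.00051204]), 'joint_efforts': array([ 6.68213288e-04, -3.81665790e+01, -3.60186946e+01, -3.62388289e-05,
        6.20619816e-03, -2.25458888e-05]), 'position': array([ 0.15599229, -0.50097348,  0.23047426]), 'ee_rot': array([-1.57073315e+00,  1.56729269e-03, -1.26900723e+00]), 'contact_force': array([0.91060069, 0.78465317, 0.11478136]), 'moment': array([-0.01285987,  0.0353494 , -0.01792584]), 'gripper_width': 0.08526664666202467}
scene {'K': array([[412.18639447,   0.        , 316.46193217],
       [  0.        , 412.18639447, 203.05225441],
       [  0.        ,   0.        ,   1.        ]]), 'rvec': array([ 1.96046954,  1.34296008, -0.59584587]), 'tvec': array([-0.2061091 , -0.23763247,  1.38166069])}
side {'K': array([[402.03495155,   0.        , 318.5675434 ],
       [  0.        , 402.03495155, 195.92749186],
       [  0.        ,   0.        ,   1.        ]]), 'rvec': array([ 0.60456263, -2.54031379,  1.27789385]), 'tvec': array([0.49090017, 0.22305994, 0.54452285])}
```

View pics/scene0.png

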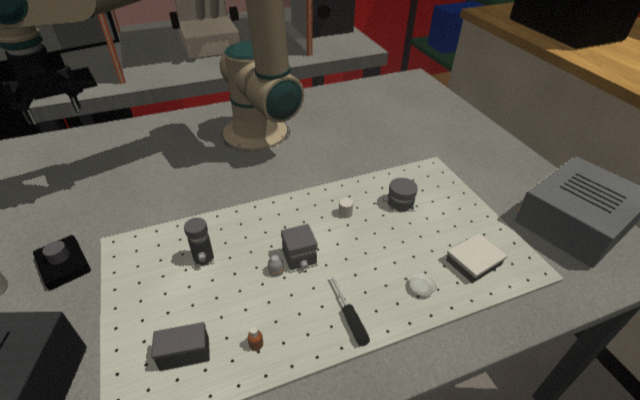

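View pics/side0.png

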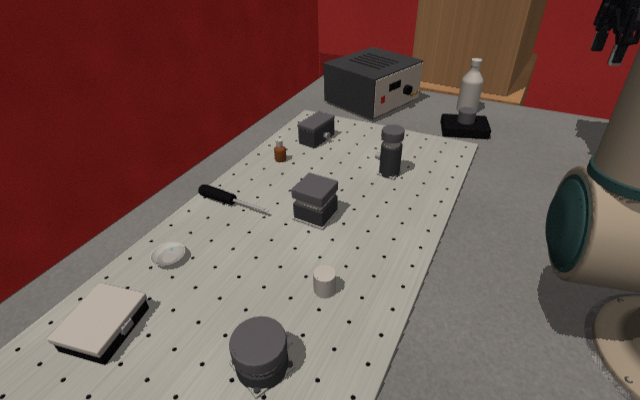

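The scene picture shows the tall tube at (197,235), the square housing at (299,240) with the lens at about (275,263), and the round housing at (403,190). Next I'll zoom in and measure.

```bash
cat > h.py <<'E'
import cv2,numpy as np
from cell import manip
def world(n,d,cal=None):
    c=cal or manip.calibration(n);R,_=cv2.Rodrigues(c["rvec"]);K=c["K"]
    v,u=np.mgrid[0:400,0:640]
    P=np.stack([(u-K[0,2])/K[0,0]*d,(v-K[1,2])/K[1,1]*d,d],-1)
    return (P-c["tvec"].ravel())@R
def ray(n,u,v,z,cal=None):
    c=cal or manip.calibration(n);R,_=cv2.Rodrigues(c["rvec"])
    o=-R.T@c["tvec"].ravel();r=R.T@np.linalg.inv(c["K"])@np.array([u,v,1.])
    return o+r*(z-o[2])/r[2]
E
python3 - <<'E'
from h import *
a=cv2.imread("pics/scene0.png");b=cv2.imread("pics/side0.png")
cv2.imwrite("pics/zs.png",cv2.resize(a[170:300,170:430],None,fx=3,fy=3,interpolation=2))
cv2.imwrite("pics/zd.png",cv2.resize(b[110:400,210:420],None,fx=2,fy=2,interpolation=2))
for n,seeds in [("scene",dict(tall=(196,224),sq=(299,233),rnd=(403,185),lens=(275,260))),("side",dict(tall=(393,129),sq=(315,183),rnd=(259,336)))]:
    d=np.load(n+"0.npy");W=world(n,d)
    for k,(u,v) in seeds.items():
        p=W[v,u]; print(n,k,p.round(4))
        if k=="lens": continue
        w=W[v-45:v+45,max(u-50,0):u+50]
        m=(abs(w[...,2]-p[2])<.004)&(np.hypot(w[...,0]-p[0],w[...,1]-p[1])<.06)
        q=w[m];print("  n",m.sum(),"min",q.min(0).round(4),"max",q.max(0).round(4),"mid",((q.min(0)+q.max(0))/2).round(4),"zmed",np.median(q[:,2]).round(4))
E
```

```text
scene tall [ 0.5038 -0.2525  0.1216]
  n 297 min [ 0.4803 -0.2785  0.1176] max [ 0.5299 -0.2326  0.1254] mid [ 0.5051 -0.2555  0.1215] zmed 0.122
scene sq [ 0.5737 -0.0446  0.0844]
  n 686 min [ 0.5489 -0.084   0.0805] max [ 0.6201 -0.0172  0.0884] mid [ 0.5845 -0.0506  0.0844] zmed 0.0854
scene rnd [0.4967 0.2664 0.0724]
  n 398 min [0.4658 0.2288 0.0685] max [0.537  0.2989 0.0754] mid [0.5014 0.2639 0.0719] zmed 0.072
scene lens [ 0.6074 -0.1121  0.0582]
side tall [ 0.505  -0.2525  0.1234]
  n 210 min [ 0.4817 -0.276   0.1197] max [ 0.5281 -0.2294  0.125 ] mid [ 0.5049 -0.2527  0.1224] zmed 0.1234
side sq [ 0.5852 -0.0513  0.0867]
  n 755 min [ 0.5501 -0.0816  0.0828] max [ 0.6185 -0.0127  0.0892] mid [ 0.5843 -0.0472  0.086 ] zmed 0.0868
side rnd [0.4987 0.2637 0.0747]
  n 2243 min [0.4639 0.2319 0.0707] max [0.5344 0.3032 0.076 ] mid [0.4992 0.2675 0.0734] zmed 0.0734
```

View pics/zs.png

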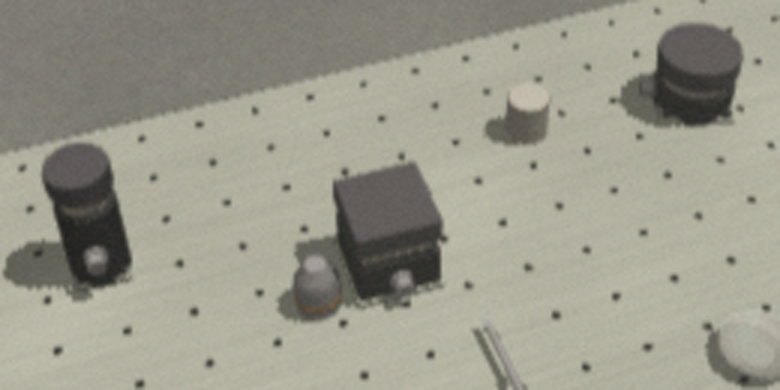

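View pics/zd.png

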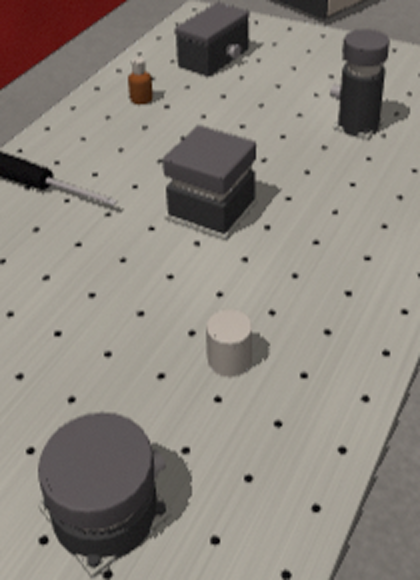

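The pictures show three raised dark covers and the lens just outside the square housing's -y side. The two views agree that the square cover is at (0.584,-0.048) and the round one at (0.500,0.265). Before moving I'll check that the path is clear.

Run:
```python
from h import *
a=np.array([.156,-.501]);b=np.array([.584,-.048]);t=(b-a)/np.linalg.norm(b-a);
for n in ["scene","side"]:
    d=np.load(n+"0.npy");W=world(n,d)[d>0]
    q=W[:,:2]-a;s=q@t;l=abs(q[:,0]*t[1]-q[:,1]*t[0])
    for s0 in np.arange(.1,.7,.1):
        m=(s>s0-.05)&(s<s0+.05)&(l<.1)&(W[:,2]<.6); print(n,s0.round(1),m.sum(),W[m,2].max().round(3) if m.any() else None)
    m=(W[:,0]>.565)&(W[:,0]<.65)&(W[:,1]>-.16)&(W[:,1]<-.095)&(W[:,2]>.02)&(W[:,2]<.07)
    if m.any(): print("lens",W[m].min(0),W[m].max(0),np.median(W[m],0))
R=np.array([[np.cos(-1.269),-np.sin(-1.269)],[np.sin(-1.269),np.cos(-1.269)]])
print(R.T@(b-a))
```

```text
scene 0.1 4111 0.517
scene 0.2 1838 0.016
scene 0.3 1741 0.016
scene 0.4 2156 0.125
scene 0.5 2561 0.016
scene 0.6 2624 0.089
lens [ 0.59320133 -0.12830466  0.02005666] [ 0.61911836 -0.0955583   0.05897729] [ 0.61049102 -0.11373722  0.04446953]
side 0.1 1820 0.306
side 0.2 2248 0.017
side 0.3 2459 0.016
side 0.4 3586 0.125
side 0.5 2888 0.016
side 0.6 3268 0.089
lens [ 0.59959734 -0.11638032  0.05953311] [ 0.59959734 -0.11638032  0.05953311] [ 0.59959734 -0.11638032  0.05953311]
[-0.30530932  0.54330398]
```

```bash
python3 -m inch '[[[-0.015,0,0.025,0],[-0.034,0,0.060,0],[-0.053,0,0.094,0],[-0.072,0,0.128,0],[-0.091,0,0.162,0]]]' 1
```

```text
time_s: 0.52
position: [0.2844, -0.3647, 0.2309]
ee_rot: [-1.571, 0.001, -1.27]
contact_force: [-0.1, 0.3, -0.1]
gripper_width: 0.0253
```

```bash
python3 -m inch '[[[-0.019,0,0.034,0],[-0.038,0,0.068,0],[-0.057,0,0.102,0],[-0.076,0,0.136,0],[-0.095,0,0.170,0]]]' && python3 -m inch '[[[-0.019,0,0.034,0],[-0.038,0,0.068,0],[-0.057,0,0.102,0],[-0.076,0,0.136,0],[-0.095,0,0.170,0]]]' &&  python3 -m inch '[[[-0.015,0,0.025,0],[-0.024,0,0.041,0],[-0.024,0,0.041,0],[-0.024,0,0.041,0],[-0.024,0,0.041,0]]]'
```

```text
time_s: 0.93
position: [0.4186, -0.2232, 0.2311]
ee_rot: [-1.571, 0.0, -1.269]
contact_force: [-0.0, -2.0, 0.1]
gripper_width: -0.0002
time_s: 1.35
position: [0.5528, -0.082, 0.2308]
ee_rot: [-1.571, 0.0, -1.269]
contact_force: [0.8, -0.7, -0.6]
gripper_width: 0.0001
time_s: 1.77
position: [0.5834, -0.0492, 0.2309]
ee_rot: [-1.572, 0.0, -1.269]
contact_force: [-0.2, -0.4, 0.6]
gripper_width: -0.0
```

Run:
```python
from h import *
c=manip.calibration("wrist");s=manip.observe();print(s["position"],s["ee_rot"],s["contact_force"],s["time_s"],s["gripper_width"])
p,d=manip.get_image("wrist");cv2.imwrite("pics/w1.png",p[:,:,::-1])
W=world("wrist",d,c);m=(abs(W[...,2]-.086)<.006)&(d>0)&(np.hypot(W[...,0]-.584,W[...,1]+.048)<.07)
q=W[m];
if len(q):print(len(q),q.min(0),q.max(0),np.median(q,0))
```

```text
[ 0.58342186 -0.04920845  0.23089482] [-1.57178480e+00  3.44658008e-05 -1.26936399e+00] [-0.15812681 -0.38516425  0.55313686] 1.7667 -2.1810896709539173e-06
4275 [ 0.55167291 -0.08338994  0.08014962] [ 0.61909457 -0.01542643  0.0883498 ] [ 0.58712878 -0.04878913  0.0858704 ]
```

View pics/w1.png

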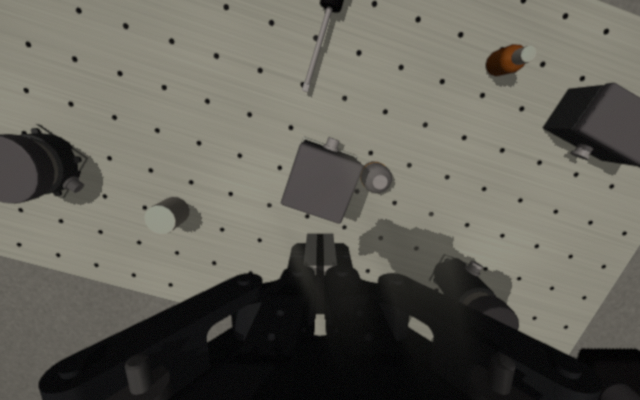

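The wrist view puts the square cover (320,180) directly under the tool, with the lens beside it at (377,178), clear of the fingers. Now I'll lower onto it.

```bash
python3 -m inch '[[[0,0.035,0,0],[0,0.070,0,0],[0,0.105,0,0],[0,0.125,0,0],[0,0.132,0,0]]]' && python3 -m inch '[[[0,0.003,0,0],[0,0.006,0,0],[0,0.009,0,0],[0,0.012,0,0],[0,0.015,0,0]]]'
```

```text
time_s: 2.23
position: [0.5812, -0.0495, 0.0951]
ee_rot: [-1.577, 0.003, -1.271]
contact_force: [-0.4, 0.4, -0.6]
gripper_width: 0.0
time_s: 2.65
position: [0.5846, -0.0489, 0.0855]
ee_rot: [-1.569, -0.001, -1.269]
contact_force: [0.3, 0.3, 7.2]
gripper_width: -0.0002
```

Contact is at about 0.086 with 7 N. I'll keep pressing.

```bash
python3 -m inch '[[[0,0.002,0,0],[0,0.004,0,0],[0,0.006,0,0],[0,0.008,0,0],[0,0.008,0,0]]]'
```

```text
time_s: 3.07
position: [0.5846, -0.0489, 0.0779]
ee_rot: [-1.569, -0.001, -1.269]
contact_force: [-1.8, -1.0, 5.3]
gripper_width: 0.0001
```

```bash
python3 -m inch '[[[0,0.001,0,0],[0,0.002,0,0],[0,0.003,0,0],[0,0.004,0,0],[0,0.004,0,0]]]'; python3 -m inch '[[[0,0.0005,0,0],[0,0.001,0,0],[0,0.0015,0,0],[0,0.0015,0,0],[0,0.0015,0,0]]]'
```

```text
time_s: 3.48
position: [0.5847, -0.0489, 0.0741]
ee_rot: [-1.569, -0.001, -1.269]
contact_force: [-1.9, -0.1, 7.4]
gripper_width: -0.0
time_s: 3.9
position: [0.5848, -0.0489, 0.074]
ee_rot: [-1.568, -0.002, -1.269]
contact_force: [-6.9, -0.4, 13.8]
gripper_width: -0.0005
```

```bash
python3 -m inch '[[[0,0.0005,0,0],[0,0.001,0,0],[0,0.001,0,0],[0,0.001,0,0]]]'; python3 -m inch '[[[0,-0.015,0,0],[0,-0.045,0,0],[0,-0.085,0,0],[0,-0.125,0,0],[0,-0.155,0,0]]]'
```

```text
time_s: 4.23
position: [0.5848, -0.0489, 0.0739]
ee_rot: [-1.568, -0.002, -1.269]
contact_force: [-9.6, 0.9, 19.5]
gripper_width: -0.0001
time_s: 4.65
position: [0.5843, -0.0487, 0.2291]
ee_rot: [-1.567, -0.002, -1.269]
contact_force: [0.5, 0.1, 0.5]
gripper_width: 0.0002
```

The force rose to 19.5 N with z fixed at 0.074, so the square cover is at its hard stop. Now on to the round one.

```bash
python3 -m inch '[[[-0.025,0,0.001,0],[-0.060,0,0.0024,0],[-0.095,0,0.0038,0],[-0.130,0,0.0052,0],[-0.165,0,0.0066,0]]]' && python3 -m inch '[[[-0.035,0,0.0014,0],[-0.070,0,0.0028,0],[-0.105,0,0.0042,0],[-0.135,0,0.0054,0],[-0.160,0,0.0064,0]]]' && python3 -m inch '[[[0,0,0,0],[0,0,0,0],[0,0,0,0]]]'
python3 - <<'E'
from h import *
c=manip.calibration("wrist");s=manip.observe();print(s["position"],s["ee_rot"],s["contact_force"],s["time_s"],s["gripper_width"])
p,d=manip.get_image("wrist");cv2.imwrite("pics/w2.png",p[:,:,::-1])
W=world("wrist",d,c);m=(abs(W[...,2]-.073)<.006)&(d>0)&(np.hypot(W[...,0]-.5,W[...,1]-.265)<.07)
q=W[m];
if len(q):print(len(q),q.min(0),q.max(0),np.median(q,0))
E
```

```text
time_s: 5.07
position: [0.5406, 0.1123, 0.2253]
ee_rot: [-1.57, -0.0, -1.269]
contact_force: [0.2, 0.7, -0.1]
gripper_width: -0.0003
time_s: 5.48
position: [0.4988, 0.2677, 0.2252]
ee_rot: [-1.57, 0.0, -1.268]
contact_force: [0.2, 0.2, -0.1]
gripper_width: -0.0004
time_s: 5.73
position: [0.4999, 0.265, 0.2249]
ee_rot: [-1.571, -0.001, -1.269]
contact_force: [0.7, -0.4, -0.0]
gripper_width: -0.0001
[0.4999109  0.26500385 0.22491425] [-1.57052894e+00 -5.08754370e-04 -1.26911221e+00] [ 0.67150626 -0.36180716 -0.01287628] 5.7333 -0.0001180229337127045
3747 [0.46517583 0.23031621 0.06711919] [0.53591296 0.30119379 0.0749087 ] [0.50173019 0.26634234 0.07254873]
```

View pics/w2.png

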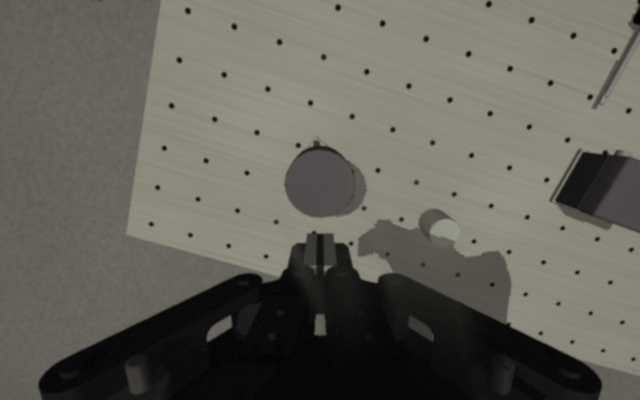

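The round cover at (320,182) is centred under the tool. Now I'll lower onto it.

```bash
python3 -m inch '[[[0,0.035,0,0],[0,0.070,0,0],[0,0.105,0,0],[0,0.130,0,0],[0,0.140,0,0]]]' && python3 -m inch '[[[0,0.003,0,0],[0,0.006,0,0],[0,0.009,0,0],[0,0.012,0,0],[0,0.014,0,0]]]' && python3 -m inch '[[[0,0.002,0,0],[0,0.004,0,0],[0,0.006,0,0],[0,0.007,0,0],[0,0.007,0,0]]]'
```

```text
time_s: 6.2
position: [0.4981, 0.2633, 0.0802]
ee_rot: [-1.578, -0.001, -1.271]
contact_force: [-0.3, -0.2, -0.3]
gripper_width: 0.0002
time_s: 6.62
position: [0.5006, 0.2658, 0.0722]
ee_rot: [-1.568, 0.0, -1.269]
contact_force: [-1.9, -0.7, 7.8]
gripper_width: -0.0001
time_s: 7.03
position: [0.5006, 0.2658, 0.0657]
ee_rot: [-1.568, -0.0, -1.269]
contact_force: [-0.9, -1.2, 5.0]
gripper_width: -0.0003
```

```bash
python3 -m inch '[[[0,0.001,0,0],[0,0.002,0,0],[0,0.003,0,0],[0,0.004,0,0],[0,0.004,0,0]]]'; python3 -m inch '[[[0,0.0005,0,0],[0,0.001,0,0],[0,0.0015,0,0],[0,0.0015,0,0],[0,0.0015,0,0]]]'
```

```text
time_s: 7.45
position: [0.5006, 0.2658, 0.062]
ee_rot: [-1.568, -0.0, -1.269]
contact_force: [-2.3, -1.0, 8.3]
gripper_width: 0.0
time_s: 7.87
position: [0.5007, 0.2658, 0.0619]
ee_rot: [-1.568, -0.0, -1.269]
contact_force: [-6.9, -3.7, 16.5]
gripper_width: -0.0001
```

The hard stop is reached at 0.062 with 16.5 N. I'll retreat straight up and check.

```bash
python3 -m inch '[[[0,-0.015,0,0],[0,-0.045,0,0],[0,-0.085,0,0],[0,-0.125,0,0],[0,-0.160,0,0]]]';python3 -m inch '[[[0,-0.03,0,0],[0,-0.06,0,0],[0,-0.06,0,0],[0,-0.06,0,0]]]'
python3 - <<'E'
from h import *
ims=[]
for n,seeds in [("scene",dict(tall=(196,224),sq=(299,236),rnd=(403,187),lens=(275,260))),("side",dict(tall=(393,129),sq=(315,187),rnd=(259,340)))]:
    p,d=manip.get_image(n);cv2.imwrite(f"pics/{n}1.png",p[:,:,::-1])
    W=world(n,d);W0=world(n,np.load(n+"0.npy"))
    for k,(u,v) in seeds.items():
        f=lambda W:np.median(W[v-3:v+4,u-4:u+5].reshape(-1,3),0).round(4)
        print(n,k,f(W0),f(W))
    if n=="scene":
        m=(W[...,0]>.565)&(W[...,0]<.65)&(W[...,1]>-.16)&(W[...,1]<-.095)&(W[...,2]>.02)&(W[...,2]<.07);print(W[m].min(0),W[m].max(0),np.median(W[m],0))
        ims.append(cv2.resize(p[170:300,170:430,::-1],None,fx=3,fy=3,interpolation=2))
cv2.imwrite("pics/zs1.png",ims[0])
s=manip.observe();print(s["time_s"],s["position"],s["contact_force"])
E
```

```text
time_s: 8.28
position: [0.4998, 0.2656, 0.2217]
ee_rot: [-1.568, 0.0, -1.269]
contact_force: [1.7, 0.7, -0.1]
gripper_width: -0.0003
time_s: 8.62
position: [0.5003, 0.2659, 0.2812]
ee_rot: [-1.565, 0.001, -1.269]
contact_force: [-0.1, 0.4, -0.9]
gripper_width: 0.0002
scene tall [ 0.5043 -0.252   0.1223] [ 0.5042 -0.2525  0.1222]
scene sq [ 0.5835 -0.0478  0.0855] [ 0.5721 -0.0443  0.0733]
scene rnd [0.5037 0.263  0.0723] [0.4935 0.2701 0.0614]
scene lens [ 0.6057 -0.1117  0.0561] [ 0.6057 -0.1117  0.0559]
[ 0.59155824 -0.12870581  0.0203845 ] [ 0.61890819 -0.09527691  0.06003169] [ 0.61072765 -0.11403191  0.04397614]
side tall [ 0.505  -0.2513  0.1238] [ 0.5046 -0.2518  0.1236]
side sq [ 0.5785 -0.0393  0.0869] [ 0.587  -0.0545  0.0751]
side rnd [0.4957 0.2677 0.0735] [0.501  0.2621 0.0627]
8.7167 [0.49949863 0.26543765 0.27751782] [-0.42170969 -0.15663731 -0.07564973]
```

View pics/zs1.png

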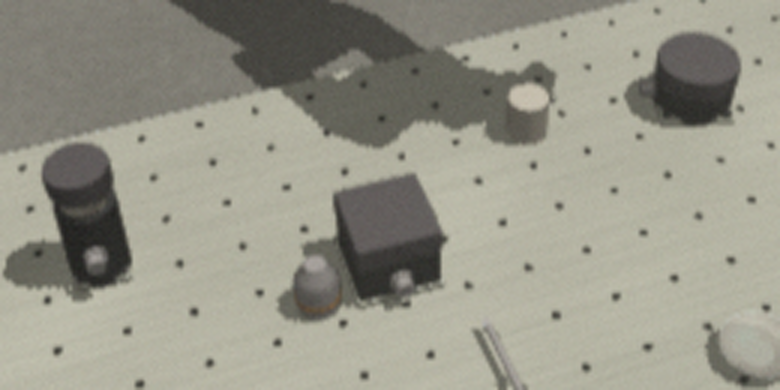

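View pics/side1.png

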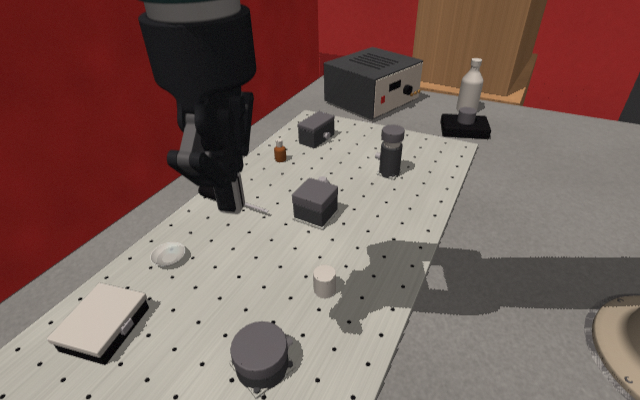

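In the zoomed scene view no white neck shows on the square cover (388,220) or the round one (697,75). The tall cover (78,170) is still raised and the lens (317,285) is where it was. The side view agrees, and the gripper is clear of everything.

```bash
python3 -c "
from cell import manip
print(manip.close_job())"
```

```text
the job is handed in; nothing more can be done
None
```

I pressed the square cover home first, then the round one, using the shut fingertips on the centre of each. The job was handed in at about 8.7 s.

- **Square cover:** it stopped at z = 0.074, with the force rising to about 20 N against the hard stop. Depth readings afterwards gave 0.073 and 0.075 from the two cameras.
- **Round cover:** it stopped at z = 0.062, with the force at about 16 N. Depth readings afterwards gave 0.061 and 0.063.
- **Left alone:** the tall tube's cover still reads 0.122–0.124, as at the start, and the lens is within measurement noise of where it stood.

In the last pictures no white neck shows on either pressed cover, and the gripper is clear of everything. No check failed; the two cameras differ by 1–2 mm, which is within the calibration.

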